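# Hang the washed pestle up to drain

### The job

Lift the washed homogeniser pestle off the bench by its knob and ease your grip so that it swings plumb in the fingers, clear of the bench. Then take it to the draining stand and hang it by its collar in the free fork, the one over the drip dish, and let go. Do not drop it, and leave the other things where they are.

Things in the scene. Friction and masses are not known exactly. Their poses are not given: they have to be found in the camera images.
- pestle: The pestle lying on the bench: steel, 191 mm long, 0.62 to 0.80 kg. Origin: centre of its ball knob, 22 mm above the bench at the start. x axis: along the shaft from tail to knob, level as it lies, straight up when it hangs plumb. Pinched by the knob it stays well off plumb in a firm grip (about 100 N), turns in the fingers and swings nearly plumb once eased to 15 to 25 N, slips out below about 10 N.
- collar (a point): Middle of the pestle's square collar (44 x 44 mm across the shaft, 6 mm thick), on the shaft's axis 40 mm from the knob's centre. The shaft is 12 mm in diameter on both sides of it. The knob is a ball 30 mm in diameter with a round flat boss (12 mm in diameter) on either side along the pestle's y axis, 32 mm over both; y is level as it lies, so the fingers close on the bosses from above.
- tail (a point): Centre of the end face of the pestle's tail, a steel cylinder 44 mm in diameter and 36 mm long; 175 mm from the knob's centre. It lies on the collar and this tail. Most of the weight is here: the centre of mass lies about 115 mm from the knob's centre.
- stand: Fixed steel draining stand with two forks. Origin on the bench midway between them; the forks lie 65 mm to either side along its y axis and open towards its -x side (roughly towards the robot). A post 18 x 30 mm stands between them at x = 67 mm, with a crossbar there no higher than the prongs. The foot plate is 10 mm thick, 250 mm wide along y, from x = -75 to 95 mm.
- fork_left (a point): The pestle's place in the fork at the stand's +y side: on the slot's middle line, at the prongs' top face, 190 mm above the bench. Two level prongs, 8 mm thick; the slot between them is 17 mm wide, parallel to the stand's x axis, and runs from 58 mm behind the place to a flared mouth 54 mm before it (-x). A pestle hanging here has its knob's centre 43 mm above this point.
- fork_right (a point): The same for the fork at the stand's -y side. On both forks a lip 5 mm high crosses the prongs' tops 30 to 36 mm before the place, so the collar comes in above it (underside over 195 mm) and is then lowered until it lies flat on the prongs.
- dish: White round drip dish, 84 mm in diameter and 20 mm high, standing loose on the stand's foot right under the free fork; the origin is the centre of its underside, straight below the pestle's place in that fork.
- hung_pestle: A second, like pestle that already hangs in the other fork; origin at its knob's centre, z axis up. Leave it hanging.
- bottle: Bystander: reagent bottle with a blue cap, 72 mm in diameter, 150 mm high; origin at the centre of its underside.
- jar: Bystander: small capped jar, 64 mm in diameter, 75 mm high; origin at the centre of its underside.
- box: Bystander: flat white plastic box 90 x 130 x 25 mm; origin at the centre of its underside.

How it is judged:
By the outcome, as a careful person would: the job done as asked, in the order asked, and still so for the second after the job is handed in, with the robot touching nothing.
It also fails if it takes over 62 s, if anything falls off the work surface, if the arm or the gripper's body presses on something with over 40 N, if the wrist force passes 120 N, or if a joint passes its speed limit or range.

### The arm

A 6-joint arm with a two-finger parallel gripper is mounted at the origin on the work surface. World frame = base frame: x ahead of the robot, y to its left, z up, the work surface at z = 0. Lengths are in mm, angles in rad, forces in N, time in s.
With the tool pointing down it reaches from about 325 to 875 mm from the base axis. Payload 4.4 kg.
Tool frame: the origin (TCP) lies on the centre line of the jaws, within the pads' length; the fingertips stand ahead of it and the grasp point (between the pads) lies 6 mm ahead of it (ctrl.tcp_to_tips is the z of the fingertips in the tool frame, in mm); z points along the fingers, y is the direction in which the jaws open and shut (so a half turn about z gives the same grasp; the last joint's range is limited). The gripper opens to 85 mm and grips with 20 to 120 N. Pads are 22 mm wide; open, the fingers measure 114 mm over their backs; the gripper's body (76 mm by 85 mm) begins 54 mm behind the grasp point. The pads swing forward as they close: fully open they stand 13 mm farther back than shut.
Start: joints at [1.119, 0.207, 1.542, -0, 1.393, -0.15], TCP at [170.922, 549.011, 256.282] pointing down, gripper open.
Joint ranges: [-2.73, 2.73], [-0.86, 2.22], [0.23, 2.46], [-1.11, 4.25], [0.08, 2.63], [-2.82, 2.82]. Speed limits (rad/s): [2.79, 2.79, 3.14, 3.14, 3.14, 3.14].

### API

Orientations are given as a 3x3 rotation matrix whose columns are the frame's x, y, z axes.
In Python, from plant import ctrl, sensors, optics gives the robot as it stands. Calls block until the motion is done:
- ctrl.move_ptp(position, orientation): joint-space move of the TCP to a pose.
- ctrl.move_l(position, rot=None, vel=150, threshold=None): straight line of the TCP; rot=None keeps the orientation; vel is the mean speed in mm/s. With threshold (N) it stops when the force on the tool has changed by that much, and returns True; else False.
- ctrl.set_joints(angles): joint-space move.
- ctrl.gripper_to(opening, force=None): finger opening in mm; force is the grip in N (None keeps the last); returns when the fingers have stopped.
- ctrl.hold(seconds).
- ctrl.solve_ik(position, orientation): joint angles nearest the present ones, or None.
- sensors.read_state(): the state.
- optics.grab_frame(name): name is "scene" or "side" or "wrist"; returns (picture, depth): 480x640x3 uint8, red, green, blue; 480x640 float32, mm along the optical axis (not along the pixel's ray), 0 where there is no reading.
- optics.camera_params(name): a dict with "mtx" (3x3 intrinsics, pixels), "R" (3x3) and "t" (3): a world point X has camera coordinates R X + t; the wrist camera has in their place "T_tool_cam" (4x4, takes a point from camera to tool coordinates, whose origin is the TCP and whose axes are the flange's). Camera axes: x right, y down, z forward; pixel columns grow to the right and rows downward; lengths in mm; the calibration is good to about 2 mm. A picture is of the moment at which its call begins: read the wrist's pose just before it. camera_params takes no time and is no camera call.
A pose or a line that the arm cannot do raises ctrl.MotionError and nothing moves.
- ctrl.finish_job(): hands the job in, once; it reports no verdict.
The state is a dict: "t": time; "q": joint angles; "qvel": joint speeds; "tau": joint torques, N m; "eef_pos": TCP position; "eef_rot": TCP orientation; "force": force on the tool from outside, world axes, zero at the start; "wrist_torque": the same for the moment, N m; "grip_width": finger opening in mm.
Only numpy, scipy, OpenCV 4.12 (cv2) and the standard library are available. Lean on these libraries where they do the work, as an engineer would, in place of code of your own. Each camera call takes 0.05 s, during which the arm holds its last target. There are 200 camera calls.

## Working session

There is one attempt and no reset: what is moved stays moved. The work goes in short steps, each a Python script; the robot and the scene stay as the last script left them, time stands still between calls to the robot, and variables do not carry over. Pictures are saved under pics/ and viewed, about 8 in all and at most 12, crops included, and the job is handed in when it is done.

```bash
ls; mkdir -p pics
python3 - <<'E'
from plant import ctrl,sensors,optics
import cv2,numpy as np,pickle
d={}
for n in("scene","side","wrist"):
    s=sensors.read_state();p,z=optics.grab_frame(n);c=optics.camera_params(n);d[n]=(p,z,c,s)
    cv2.imwrite(f"pics/{n}0.png",p[:,:,::-1])
    print(n,{k:np.round(v,3).tolist() for k,v in c.items()})
pickle.dump(d,open("f0.pkl","wb"))
print(s,ctrl.tcp_to_tips)
E
```

```text
pics
scene {'mtx': [[473.738, 0.0, 320.483], [0.0, 473.738, 238.179], [0.0, 0.0, 1.0]], 'R': [[0.805, 0.594, 0.001], [0.335, -0.454, -0.826], [-0.49, 0.665, -0.564]], 't': [-458.308, -100.576, 1485.148]}
side {'mtx': [[591.029, 0.0, 322.434], [0.0, 591.029, 246.701], [0.0, 0.0, 1.0]], 'R': [[0.858, -0.513, 0.024], [-0.255, -0.467, -0.847], [0.446, 0.72, -0.531]], 't': [-597.248, 252.016, 1253.933]}
wrist {'mtx': [[361.199, 0.0, 314.226], [0.0, 361.199, 244.382], [0.0, 0.0, 1.0]], 'T_tool_cam': [[-0.001, -0.954, -0.298, 76.529], [1.0, -0.001, -0.0, 1.085], [-0.0, -0.298, 0.954, -117.25], [0.0, 0.0, 0.0, 1.0]]}
{'t': 0.1, 'q': array([ 1.11853577e+00,  2.07398245e-01,  1.54287401e+00, -1.92674206e-05,
        1.39349267e+00, -1.50506818e-01]), 'qvel': array([ 1.00440131e-04, -2.28538333e-03, -2.16721898e-03,  4.20389729e-04,
        9.29383089e-05, -1.39464712e-03]), 'tau': array([-7.89944170e-04, -3.84094620e+01, -2.92549700e+01, -2.65354847e-04,
        4.87878453e-03, -2.31709606e-05]), 'eef_pos': array([170.61565795, 548.41359567, 255.17594824]), 'eef_rot': array([[-9.54817629e-01,  2.97190893e-01, -9.32222298e-04],
       [ 2.97192197e-01,  9.54815662e-01, -1.96215927e-03],
       [ 3.06964585e-04, -2.15055345e-03, -9.99997640e-01]]), 'force': array([0.06276211, 0.71191099, 0.44599432]), 'wrist_torque': array([-0.00617919,  0.02940447, -0.00150644]), 'grip_width': 85.41171975609132} 25.0
```

View pics/scene0.png

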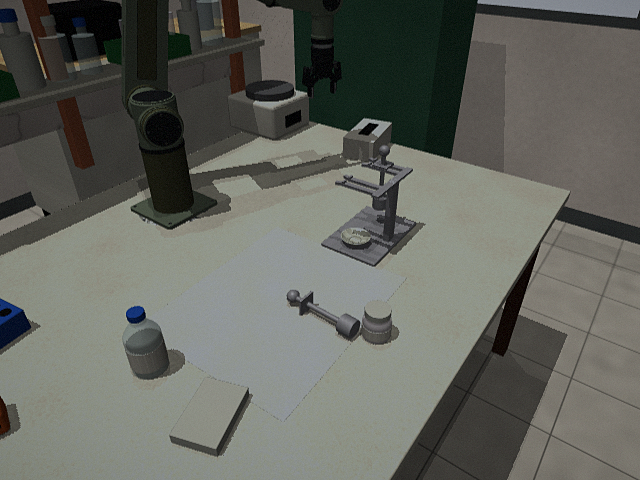

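View pics/side0.png

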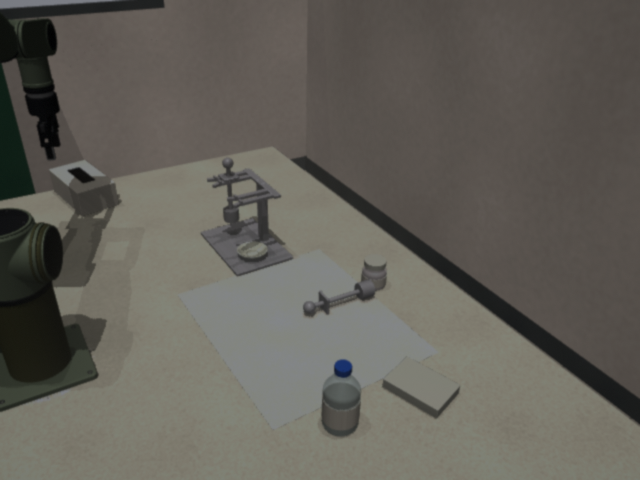

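Scene view: pestle knob at about (293,297), tail at (348,326), hung knob (384,150), dish (356,238). Side view: knob (309,308), tail (366,290), hung knob (228,163), dish (252,249). The free fork is therefore the one nearer the pestle.

```bash
cat > h.py <<'E'
import numpy as np,cv2
def cam(c,s=None):
    """K,R,t world->cam"""
    K=np.array(c["mtx"])
    if "R" in c: return K,np.array(c["R"]),np.array(c["t"]).ravel()
    T=np.array(c["T_tool_cam"]);Rw=np.array(s["eef_rot"])@T[:3,:3];p=np.array(s["eef_rot"])@T[:3,3]+s["eef_pos"]
    return K,Rw.T,-Rw.T@p
def ray(C,uv):
    K,R,t=C;d=R.T@np.linalg.inv(K)@[uv[0],uv[1],1];return -R.T@t,d/np.linalg.norm(d)
def plane(C,uv,z):
    o,d=ray(C,uv);return o+d*(z-o[2])/d[2]
def tri(rays):
    A=0;b=0
    for o,d in rays:
        M=np.eye(3)-np.outer(d,d);A=A+M;b=b+M@o
    X=np.linalg.solve(A,b);return X,[float(np.linalg.norm(np.cross(X-o,d))) for o,d in rays]
def proj(C,X):
    K,R,t=C;p=K@(R@np.array(X,float)+t);return p[:2]/p[2]
E
python3 - <<'E'
import pickle
from h import *
np.set_printoptions(precision=1,suppress=True)
d=pickle.load(open("f0.pkl","rb"));S=cam(d["scene"][2]);D=cam(d["side"][2])
for n,a,b,z in[("knob",(293,297),(309,308),22),("tail",(348,326),(366,290),22),("hung",(384,150),(228,163),233),("dish rim",(356,237),(252,247),30)]:
    print(n,*tri([ray(S,a),ray(D,b)]),plane(S,a,z),plane(D,b,z))
for n,a in[("scene",(270,130,440,350)),("side",(190,145,400,320))]:
    x0,y0,x1,y1=a;p=d[n][0][y0:y1,x0:x1,::-1];cv2.imwrite(f"pics/{n}_c.png",cv2.resize(cv2.convertScaleAbs(p,alpha=1.5),None,fx=3.5 if n=="side" else 2.7,fy=3.5 if n=="side" else 2.7,interpolation=cv2.INTER_CUBIC))
E
```

```text
knob [ 582.8 -126.1   18.3] [0.2224888636194139, 0.222488863619402] [ 585.7 -129.6   22. ] [ 580.5 -129.9   22. ]
tail [ 741.3 -134.    22.1] [1.507946099296403, 1.5079460992963676] [ 740.5 -131.9   22. ] [ 740.7 -136.1   22. ]
hung [566.4 290.1 234.1] [0.6888939849915398, 0.6888939849915151] [564.6 293.8 233. ] [566.8 290.7 233. ]
dish rim [571.2 163.7  29.5] [4.507823360078854, 4.50782336007887] [574.8 155.8  30. ] [572.8 170.8  30. ]
```

Run:
```python
from plant import ctrl,sensors,optics
import cv2,numpy as np,pickle
R=np.array([[-1,0,0],[0,1,0],[0,0,-1.]])
d={}
for n,p in(("stand",[590,225,390]),("pestle",[670,-130,260])):
    ctrl.move_ptp(p,R);ctrl.hold(.3)
    s=sensors.read_state();im,z=optics.grab_frame("wrist");d[n]=(im,z,optics.camera_params("wrist"),s)
    cv2.imwrite(f"pics/w_{n}.png",cv2.convertScaleAbs(im[:,:,::-1],alpha=1.4));print(s["t"],s["eef_pos"],s["q"],s["force"])
pickle.dump(d,open("f1.pkl","wb"))
```

```text
2.425 [589.71849481 225.53621044 389.92735724] [ 2.28305840e-01  2.64108379e-01  1.20124535e+00  4.91448174e-05
  1.67639382e+00 -1.34341277e+00] [0.02828251 0.02932288 0.82690428]
4.2167 [ 670.28703456 -129.02386652  260.52449839] [-3.16811009e-01  4.29726388e-01  1.24373698e+00  5.85924923e-05
  1.46731539e+00 -1.88906019e+00] [ 0.48025472 -0.19713121 -0.77727036]
```

View pics/w_stand.png

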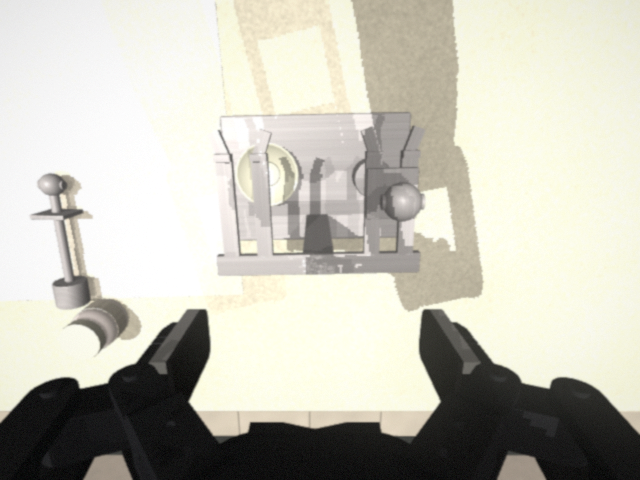

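View pics/w_pestle.png

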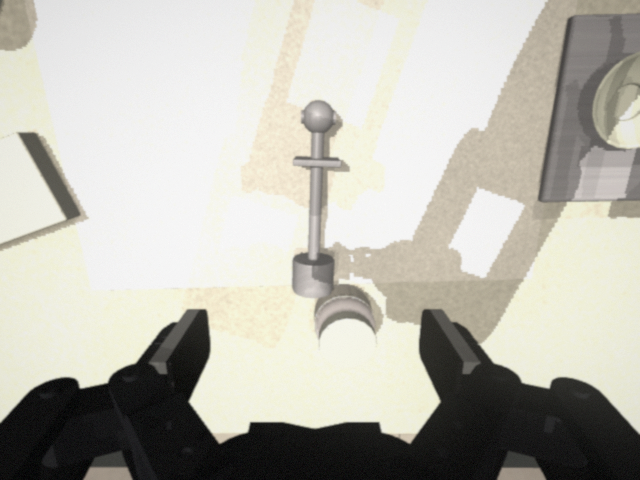

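Pestle view: knob at (318,116), shaft running down to the tail at (313,290), and the jar right behind the tail. Stand view: the free fork is on the left, with its slot at columns 235–256, the hung knob is at (402,201) and the dish at (268,174). Next I measure the slot edges and shaft precisely.

Run:
```python
import pickle
from h import *
np.set_printoptions(precision=1,suppress=True)
d=pickle.load(open("f1.pkl","rb"))
def world(f):
    im,z,c,s=f;K,R,t=C=cam(c,s);v,u=np.mgrid[:480,:640]
    P=np.stack([(u-K[0,2])/K[0,0]*z,(v-K[1,2])/K[1,1]*z,z],-1);return (P-t)@R,C
W,C=world(d["stand"])
z=W[...,2];print("depth z sample prong",z[200,225:275])
m=((z>180)&(z<197)&(d["stand"][1]>0))
L=[];
for r in range(155,252,6):
    c=np.where(m[r,205:285])[0]+205
    g=np.where(np.diff(c)>8)[0]
    if len(g)==1:
        a=plane(C,(c[g[0]]+.5,r),190);b=plane(C,(c[g[0]+1]-.5,r),190)
        o1=plane(C,(c[0]-.5,r),190)[1];o2=plane(C,(c[-1]+.5,r),190)[1]
        L.append([r,a[0],a[1],b[1],b[1]-a[1],(a[1]+b[1])/2,o1,o2])
L=np.array(L);print(L)
x0=plane(C,(240,252),190);print("back",x0)
f=np.polyfit(L[:,1],L[:,5],1);print("mid line",f)
# hung knob, dish
def blob(mask,W):
    n,l,st,ce=cv2.connectedComponentsWithStats(mask.astype(np.uint8));i=1+np.argmax(st[1:,4]);return l==i,st[i],ce[i]
b,st,ce=blob((z>215)&(z<260),W);(cc,rr)=cv2.minEnclosingCircle(np.argwhere(b)[:,::-1].astype(np.float32));print("hung",cc,rr,plane(C,cc,233))
print("bar/foot pts", [plane(C,p,h) for p,h in [((221,115),10),((410,112),10),((218,256),190),((419,252),190),((218,275),190),((419,272),190)]])
W,C=world(d["pestle"]);z=W[...,2]
print("z shaft",z[180:240:20,312:322])
b,st,ce=blob((z>12)&(W[...,0]>560)&(W[...,0]<765)&(abs(W[...,1]+130)<35)&(np.mgrid[:480,:640][0]<290),W)
S=[]
for r in range(175,246,5):
    c=np.where(b[r])[0]
    if len(c): S.append([*plane(C,((c[0]+c[-1])/2,r),22)[:2],len(c)])
S=np.array(S);print(S[::4]);f=np.polyfit(S[:,0],S[:,1],1);print("shaft line",f)
r,c=np.where(b);k=r<128
(cc,rr)=cv2.minEnclosingCircle(np.stack([c,r],1)[k].astype(np.float32));p=plane(C,cc,22);print("knob",cc,rr,p,"line y",np.polyval(f,p[0]))
cr=np.where(b.sum(1)>35)[0];print("wide rows",cr,[plane(C,(318,q),22)[0] for q in(cr[0],cr[-1])])
```

```text
depth z sample prong [189.1 190.1 190.4 189.4 188.9 190.2 189.4 190.5 189.3 191.5 186.7 183.1
   7.8   8.8   9.5  10.4   9.2   9.8  10.2  10.5   8.2  10.7  10.8   8.8
  10.8  28.3  29.3  30.2  29.6 190.2 191.3 188.7 190.8 188.9 190.7 189.8
 188.9 189.9 190.4 189.6 189.1 189.5 189.2 189.4 189.6 184.3  25.1 507.2
  25.8  24.8]
[[155.  532.7 156.8 171.3  14.5 164.1 139.7 186.7]
 [161.  537.7 156.5 171.1  14.6 163.8 139.3 187.4]
 [167.  542.8 157.  172.5  15.5 164.8 141.5 187.2]
 [173.  547.9 156.7 172.3  15.6 164.5 141.1 187. ]
 [179.  553.  157.2 172.   14.8 164.6 141.5 187.7]
 [185.  558.2 156.9 172.6  15.8 164.7 141.1 187.5]
 [191.  563.5 157.4 172.3  14.9 164.9 141.6 187.3]
 [197.  568.8 157.  173.   15.9 165.  142.  188. ]
 [203.  574.2 157.6 172.7  15.1 165.1 141.6 187.8]
 [209.  579.6 158.1 173.3  15.2 165.7 142.1 187.6]
 [215.  585.1 157.8 173.   15.3 165.4 141.6 188.3]
 [221.  590.6 158.3 172.8  14.4 165.6 142.1 188.1]
 [227.  596.2 158.  173.4  15.4 165.7 142.6 187.9]
 [233.  601.8 158.6 173.1  14.6 165.8 142.2 188.6]
 [239.  607.5 158.2 173.8  15.6 166.  142.6 188.4]
 [245.  
[... 320 characters left out ...]
323.7, 190. ]), array([643. , 135.7, 190. ]), array([639.9, 325.4, 190. ])]
z shaft [[25.6 26.9 26.8 27.7 27.3 27.8 28.3 25.7 26.3 24.6]
 [27.1 26.5 27.4 26.9 26.9 26.2 26.  27.4 24.4 25.6]
 [26.5 27.4 27.7 27.4 27.9 28.1 25.7 25.3 24.2  0.6]]
[[ 634.8 -125.8   12. ]
 [ 654.3 -126.7   12. ]
 [ 674.5 -127.7   12. ]
 [ 695.5 -127.7   12. ]]
shaft line [  -0.  -106.1]
knob (318.0, 117.5) 18.200374603271484 [ 581.9 -124.5   22. ] line y -124.3521979036833
wide rows [158 159 160 161 162 163 164 165 256 257 258 259 260 261 262 263 264 265
 266 267 268 269 270 271 272 273 274 275 276 277 278 279 280 281 282 283
 284 285 286 287 288 289] [np.float64(618.6164910376799), np.float64(755.7381155175458)]
```

Stand yaw is about 0.02 rad, and the fork place is about (567, 165), which agrees with the foot edge, slot end and hung knob. The knob is at (582, −125), shaft yaw −0.03. Grasping now.

Run:
```python
from plant import ctrl,sensors,optics
import cv2,numpy as np
def Rz(a): 
    c,s=np.cos(a),np.sin(a);return np.array([[-c,s,0],[-s,-c,0],[0,0,1.]]) 
a=-.03
x=np.array([-np.cos(a),-np.sin(a),0]);z=np.array([0,0,-1.]);R=np.stack([x,np.cross(z,x),z],1)
def st(n):
    s=sensors.read_state();print(n,round(s["t"],2),s["eef_pos"].round(1),s["force"].round(1),s["wrist_torque"].round(2),round(s["grip_width"],1));return s
ctrl.move_ptp([582.2,-125,110],R)
ctrl.move_l([582.2,-125,29],vel=80,threshold=15);st("down")
ctrl.gripper_to(20,force=100);st("closed")
ctrl.move_l([582.2,-125,60],vel=40);st("l1")
ctrl.move_l([582.2,-125,262],vel=90);ctrl.hold(.3);st("up")
cv2.imwrite("pics/side1.png",optics.grab_frame("side")[0][80:360,150:450,::-1])
```

```text
down 6.17 [ 582.9 -125.2   29.7] [-0.6 -0.4  0.3] [ 0.   -0.03 -0.02] 85.7
closed 6.74 [ 582.4 -125.1   29.7] [-2.2  1.3  6.5] [ 0.07  0.32 -0.02] 29.3
l1 7.67 [ 581.4 -124.8   59.4] [-0.1  0.  -5.5] [0.05 0.41 0.01] 29.0
up 10.36 [ 582.2 -125.   261.9] [ 0.5  0.3 -7.2] [0.12 0.42 0.04] 28.7
```

View pics/side1.png

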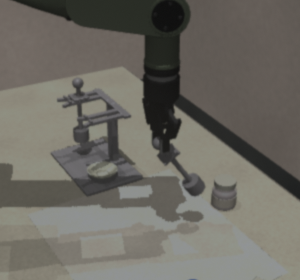

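It's held firmly (7.2 N) and tilted about 30–40° with the tail away from the robot. The jar is clear. Now easing the grip.

Run:
```python
from plant import ctrl,sensors,optics
import cv2,numpy as np,pickle
def st(n):
    s=sensors.read_state();print(n,round(s["t"],2),s["eef_pos"].round(1),s["force"].round(1),s["wrist_torque"].round(3),round(s["grip_width"],1));return s
for f in(60,35,25,20):
    ctrl.gripper_to(20,force=f);ctrl.hold(.3);st(f)
for i in range(3): ctrl.hold(.4);s=st("h")
w=optics.grab_frame("wrist");d={"w":(*w,optics.camera_params("wrist"),s)}
a=optics.grab_frame("side");b=optics.grab_frame("scene")
pickle.dump((d,a,b),open("f2.pkl","wb"))
o=np.hstack([cv2.resize(a[0][100:340,230:430],None,fx=2,fy=2),cv2.resize(b[0][130:370,210:410],None,fx=2,fy=2)])
cv2.imwrite("pics/plumb.png",cv2.convertScaleAbs(o[:,:,::-1],alpha=1.5))
```

```text
60 10.93 [ 582.2 -125.   262. ] [-0.6 -0.5 -6.5] [0.033 0.431 0.015] 28.9
35 11.44 [ 582.2 -125.   262. ] [ 0.1 -0.1 -7.7] [0.081 0.429 0.01 ] 29.1
25 11.96 [ 582.2 -125.   262. ] [ 0.4 -0.3 -7.6] [ 0.088  0.396 -0.022] 29.0
20 12.47 [ 582.2 -125.   262. ] [-1.   0.4 -7.2] [ 0.046  0.424 -0.026] 28.9
h 12.88 [ 582.2 -125.   262. ] [ 0.4 -0.3 -8.1] [-0.007  0.495  0.   ] 29.3
h 13.28 [ 582.2 -125.   262. ] [ 0.6 -0.1 -7.5] [ 0.004  0.42  -0.006] 29.1
h 13.68 [ 582.2 -125.   262. ] [ 0.6 -0.2 -7.3] [ 0.047  0.443 -0.041] 28.7
```

View pics/plumb.png

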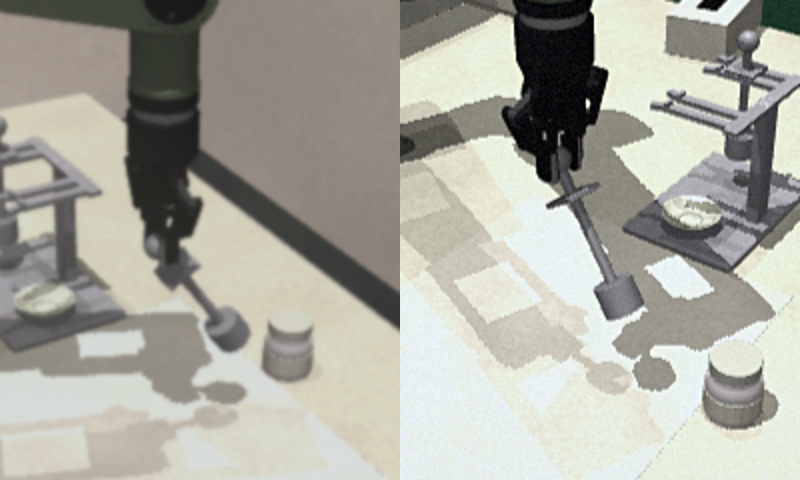

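It didn't turn: the moment stays at 0.42 N m, so the new force may not have taken effect without a finger movement. I'll try new targets in small steps and stop as soon as it starts to swing.

Run:
```python
from plant import ctrl,sensors,optics
import numpy as np
def st():
    L=[]
    for i in range(4): ctrl.hold(.05);s=sensors.read_state();L.append([s["force"][2],s["wrist_torque"][1],s["grip_width"]])
    return s["t"],np.mean(L,0)
for o in(25,27,28,28.5,29,29.3,29.6):
    ctrl.gripper_to(o,force=20);t,m=st();print(o,round(t,2),m.round(3))
    if m[1]<.33: break
```

```text
25 14.24 [-7.746  0.465 28.958]
27 14.66 [-7.422  0.462 29.022]
28 15.07 [-7.155  0.456 28.973]
28.5 15.49 [-7.674  0.449 29.002]
29 15.91 [-7.051  0.419 29.51 ]
29.3 16.32 [-7.332  0.453 29.513]
29.6 16.74 [-7.638  0.411 29.897]
```

The fingers now follow the opening command, so the grip is being relieved by position. I'll continue in finer steps.

Run:
```python
from plant import ctrl,sensors,optics
import numpy as np
def st():
    L=[]
    for i in range(4): ctrl.hold(.04);s=sensors.read_state();L.append([s["force"][2],s["wrist_torque"][1],s["grip_width"]])
    return s["t"],np.mean(L,0)
for o in np.arange(29.9,31.5,.2):
    ctrl.gripper_to(float(o),force=20);t,m=st();print(round(o,2),round(t,2),m.round(3),flush=True)
    if m[1]<.33: break
for i in range(3): ctrl.hold(.3);t,m=st();print(round(t,2),m.round(3))
```

```text
29.9 17.12 [-7.423  0.283 30.232]
17.59 [-7.476  0.295 30.159]
18.06 [-7.2    0.288 30.008]
18.52 [-7.528  0.305 30.13 ]
```

Run:
```python
from plant import ctrl,sensors,optics
import numpy as np,cv2
def st():
    L=[]
    for i in range(5): ctrl.hold(.05);s=sensors.read_state();L.append([s["force"][2],s["wrist_torque"][1],s["grip_width"]])
    return s["t"],np.mean(L,0)
for o in np.arange(30.0,30.85,.1):
    ctrl.gripper_to(float(o),force=20);t,m=st();print(round(o,2),round(t,2),m.round(3),flush=True)
    if m[1]<.07 or m[2]-o<-.2: break
a=optics.grab_frame("side");b=optics.grab_frame("scene")
o=np.hstack([cv2.resize(a[0][100:340,230:430],None,fx=2,fy=2),cv2.resize(b[0][130:370,210:410],None,fx=2,fy=2)])
cv2.imwrite("pics/plumb2.png",cv2.convertScaleAbs(o[:,:,::-1],alpha=1.5))
```

```text
30.0 18.99 [-7.497  0.28  30.289]
30.1 19.46 [-7.48   0.294 30.179]
30.2 19.93 [-7.227  0.258 30.447]
30.3 20.39 [-6.983  0.245 30.448]
30.4 20.86 [-7.111  0.228 30.659]
30.5 21.32 [-7.443  0.222 30.687]
30.6 21.79 [-7.241  0.214 30.691]
30.7 22.26 [-7.213  0.183 30.774]
30.8 22.73 [-7.599  0.164 30.958]
```

View pics/plumb2.png

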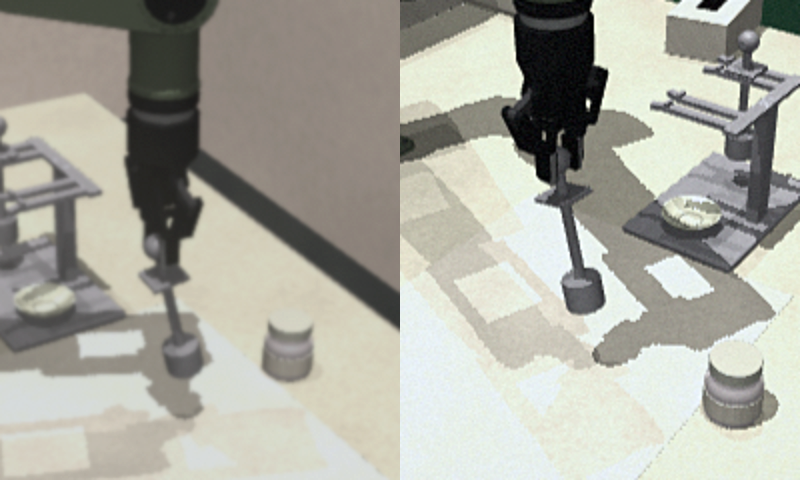

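Run:
```python
from plant import ctrl,sensors,optics
import numpy as np,cv2
def st():
    L=[]
    for i in range(5): ctrl.hold(.05);s=sensors.read_state();L.append([s["force"][2],s["wrist_torque"][1],s["grip_width"]])
    return s["t"],np.mean(L,0)
for o in (31,31.15,31.25,31.35):
    ctrl.gripper_to(float(o),force=20);t,m=st();print(o,round(t,2),m.round(3),flush=True)
    if m[1]<.09 : break
```

```text
31 23.29 [-7.679  0.12  31.172]
31.15 23.76 [-7.595  0.127 31.193]
31.25 24.23 [-7.717  0.072 31.337]
```

Nearly plumb (moment 0.07 N m, about 5°) and clear of the bench. Next I firm the grip a little, carry it to a point before the free fork's mouth, and check alignment.

Run:
```python
from plant import ctrl,sensors,optics
import cv2,numpy as np,pickle
def st(n):
    s=sensors.read_state();print(n,round(s["t"],2),s["eef_pos"].round(1),s["force"].round(1),s["wrist_torque"].round(3),round(s["grip_width"],1));return s
ctrl.hold(1.0);st("eased")
ctrl.gripper_to(20,force=60);st("firm")
a=.02
x=np.array([-np.cos(a),-np.sin(a),0]);z=np.array([0,0,-1.]);R=np.stack([x,np.cross(z,x),z],1)
ctrl.move_l([465,163,263],R,vel=95);ctrl.hold(.5);s=st("pre")
d={n:(*optics.grab_frame(n),optics.camera_params(n),s) for n in("scene","side","wrist")}
pickle.dump(d,open("f3.pkl","wb"))
A=d["scene"][0][110:280,270:450];B=d["side"][0][130:300,150:320]
A=cv2.resize(A,(424,400),interpolation=cv2.INTER_CUBIC);B=cv2.resize(B,(376,376),interpolation=cv2.INTER_CUBIC);B=cv2.copyMakeBorder(B,0,24,0,0,0)
cv2.imwrite("pics/pre.png",cv2.convertScaleAbs(np.hstack([A,B])[:,:,::-1],alpha=1.5))
cv2.imwrite("pics/prew.png",cv2.convertScaleAbs(d["wrist"][0][:,:,::-1],alpha=1.6))
```

```text
eased 25.23 [ 582.2 -125.   262. ] [ 0.1 -1.2 -7.3] [-0.007  0.072 -0.045] 31.3
firm 25.44 [ 582.2 -125.   262. ] [-0.2  0.8 -7.2] [0.03  0.024 0.044] 30.5
pre 29.37 [465. 163. 263.] [-1.  -0.8 -7.6] [ 0.069  0.072 -0.032] 30.3
```

View pics/pre.png

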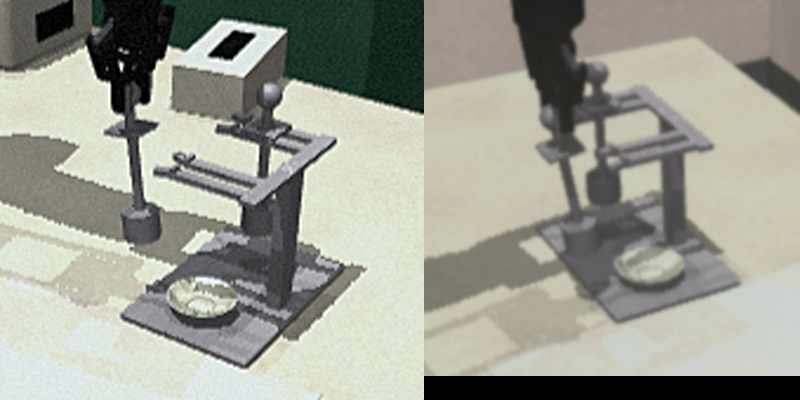

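View pics/prew.png

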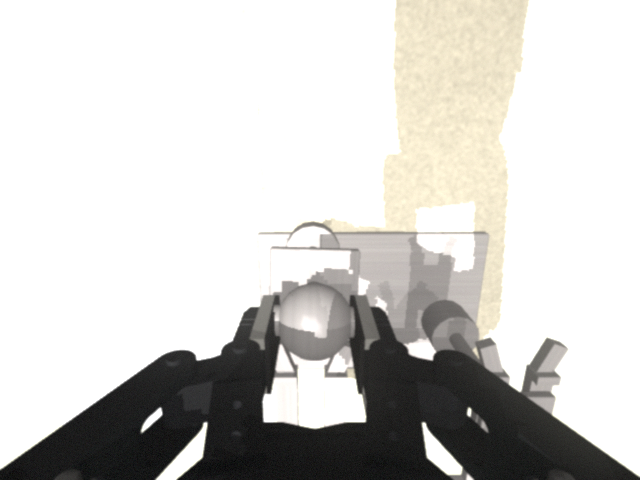

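The wrist view shows the knob at (315,320), centred between the fingers. That puts the wrist camera's y bias at about +1.3 mm, so the slot's true middle is y ≈ 163.7 at x = 567. The collar is above the prongs and squarely before the free fork over the dish. Inserting with force monitoring.

Run:
```python
from plant import ctrl,sensors,optics
import cv2,numpy as np,pickle
def st(n):
    s=sensors.read_state();print(n,round(s["t"],2),s["eef_pos"].round(1),s["force"].round(1),s["wrist_torque"].round(3),round(s["grip_width"],1),flush=True);return s
y=lambda x:163.7+.022*(x-567)
ctrl.move_l([465,y(465),263],vel=40)
for x in(505,530,550,568):
    r=ctrl.move_l([x,y(x),263],vel=50,threshold=5);st((x,r))
    if r: break
d={n:(*optics.grab_frame(n),optics.camera_params(n),sensors.read_state()) for n in("scene","side","wrist")}
pickle.dump(d,open("f4.pkl","wb"))
A=cv2.resize(d["scene"][0][120:270,300:450],(400,400),interpolation=cv2.INTER_CUBIC);B=cv2.resize(d["side"][0][140:290,170:320],(400,400),interpolation=cv2.INTER_CUBIC)
cv2.imwrite("pics/ins.png",cv2.convertScaleAbs(np.hstack([A,B])[:,:,::-1],alpha=1.6))
```

```text
(505, False) 30.72 [504.6 162.3 262.8] [ 0.2  1.1 -8. ] [ 0.016  0.115 -0.021] 30.0
(530, False) 31.37 [529.8 162.9 262.7] [-1.   0.  -6.1] [ 0.007  0.271 -0.004] 30.3
(550, False) 31.92 [550.1 163.3 263. ] [-0.8  0.7 -8.1] [0.051 0.306 0.019] 30.2
(568, False) 32.42 [568.2 163.7 263. ] [-1.1  1.4 -7.1] [-0.055  0.322  0.051] 30.1
```

View pics/ins.png

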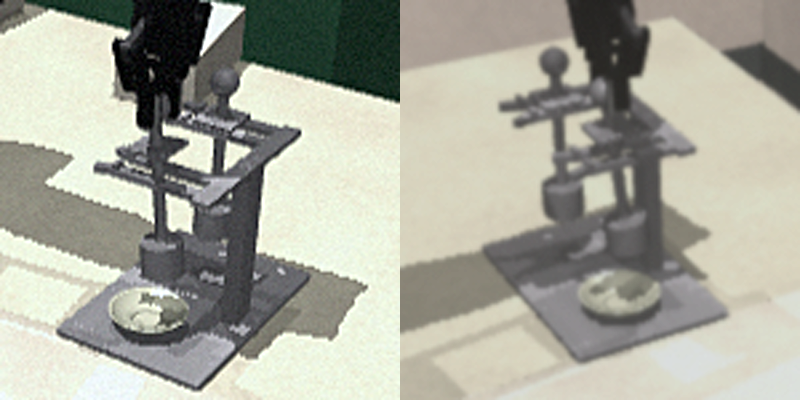

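It is in the slot with no contact forces, but stopping the moves let it swing about 20° along the slot. I'll ease the grip again so it hangs plumb, then lower.

Run:
```python
from plant import ctrl,sensors,optics
import numpy as np
def st(n):
    L=[]
    for i in range(5): ctrl.hold(.04);s=sensors.read_state();L.append(np.r_[s["force"],s["wrist_torque"][1],s["grip_width"]])
    m=np.mean(L,0);print(n,round(s["t"],2),s["eef_pos"].round(1),m.round(3),flush=True);return m
for o in(30.4,30.8,31.0,31.15,31.25,31.32):
    ctrl.gripper_to(o,force=20)
    m=st(o)
    if m[3]<.075: break
y=163.7
p=sensors.read_state()["eef_pos"]
ctrl.move_l([568,y,248],vel=25);st("248")
r=ctrl.move_l([568,y,235],vel=10,threshold=4);st(("low",r))
```

```text
30.4 33.02 [568.  163.7 263. ] [ 0.1   -0.051 -7.467  0.088 30.49 ]
30.8 33.45 [568.  163.7 263. ] [ 3.7000e-02  8.0000e-03 -7.6060e+00  6.4000e-02  3.0907e+01]
248 34.41 [568.1 163.7 248.3] [ 3.5900e-01 -1.4000e-02 -7.3220e+00  7.1000e-02  3.0928e+01]
('low', True) 35.23 [568.7 163.6 243.9] [ 3.131 -0.082  5.64  -0.311 30.822]
```

Run:
```python
from plant import ctrl,sensors,optics
import numpy as np,cv2,pickle
def st(n):
    L=[]
    for i in range(5): ctrl.hold(.04);s=sensors.read_state();L.append(np.r_[s["force"],s["wrist_torque"][1],s["grip_width"]])
    m=np.mean(L,0);print(n,round(s["t"],2),s["eef_pos"].round(1),m.round(2),flush=True);return m
for o in(31.1,31.4):
    ctrl.gripper_to(o,force=20);st(o)
r=ctrl.move_l([568.5,163.7,240.5],vel=8,threshold=4);st(("low",r))
d={n:(*optics.grab_frame(n),optics.camera_params(n),sensors.read_state()) for n in("scene","side","wrist")}
pickle.dump(d,open("f5.pkl","wb"))
A=cv2.resize(d["scene"][0][120:270,300:450],(400,400),interpolation=cv2.INTER_CUBIC);B=cv2.resize(d["side"][0][140:290,170:320],(400,400),interpolation=cv2.INTER_CUBIC)
cv2.imwrite("pics/low.png",cv2.convertScaleAbs(np.hstack([A,B])[:,:,::-1],alpha=1.6))
```

```text
31.1 35.66 [568.7 163.6 243.9] [ 3.9   0.4   6.32 -0.32 31.23]
31.4 36.08 [568.9 163.5 243.7] [ 3.840e+00 -2.000e-02  5.120e+00 -5.200e-01  3.146e+01]
('low', False) 36.79 [570.7 163.5 242.8] [ 4.53 -1.22  6.11 -0.53 31.46]
```

View pics/low.png

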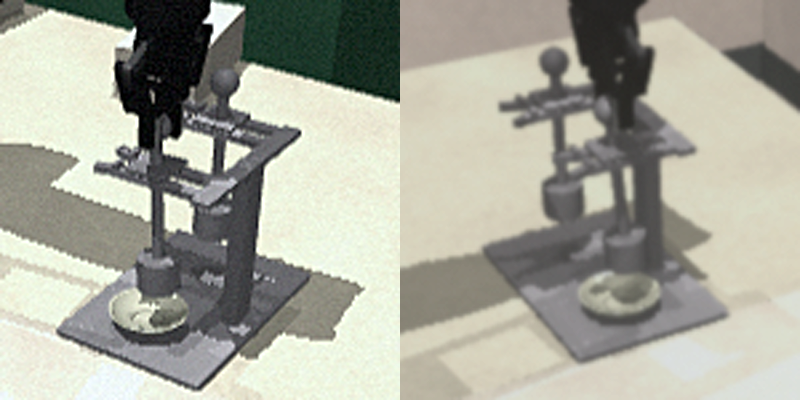

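The force (+x 4.5 N, +z 6 N) suggests that the collar's front edge is catching something, perhaps the lip. I'll check with the wrist depth before going on.

Run:
```python
import pickle
from h import *
np.set_printoptions(precision=1,suppress=True,linewidth=150)
for fn in("f4","f5"):
    im,z,c,s=pickle.load(open(fn+".pkl","rb"))["wrist"];K,R,t=C=cam(c,s)
    v,u=np.mgrid[:480,:640];P=np.stack([(u-K[0,2])/K[0,0]*z,(v-K[1,2])/K[1,1]*z,z],-1);W=(P-t)@R
    print(fn,s["eef_pos"])
    for col in(285,314,345):
        print(col);print(np.array([[r,*W[r,col]] for r in range(150,330,6)]).T[[0,1,3]])
    k=(W[...,2]>s["eef_pos"][2]-15)&(abs(u-315)<45)&(v>270)&(v<370)&(z>100)
    print("knob top",W[k].mean(0), W[k][:,2].max(), "ctr row/col",v[k].mean(),u[k].mean())
cv2.imwrite("pics/lw.png",cv2.convertScaleAbs(im[150:400,200:440,::-1],alpha=1.5).repeat(2,0).repeat(2,1))
```

```text
f4 [567.4 163.7 262.6]
285
[[150.  156.  162.  168.  174.  180.  186.  192.  198.  204.  210.  216.  222.  228.  234.  240.  246.  252.  258.  264.  270.  276.  282.  288.
  294.  300.  306.  312.  318.  324. ]
 [509.  514.8 520.6 526.5 532.5 538.6 519.4 521.9 525.  528.2 531.5 533.7 536.9 541.7 545.  548.2 544.4 546.9 550.1 552.7 555.9 558.7 562.2 565.4
  568.1 553.2 553.7 554.3 556.8 558.9]
 [  9.8   9.7   9.8  10.4  10.1   9.7 185.6 189.7 190.4 190.5 190.  194.7 195.2 189.  189.7 190.2 213.1 214.8 214.4 215.6 215.4 216.3 215.6 215.7
  216.9 253.8 258.  261.5 261.4 262.1]]
314
[[150.  156.  162.  168.  174.  180.  186.  192.  198.  204.  210.  216.  222.  228.  234.  240.  246.  252.  258.  264.  270.  276.  282.  288.
  294.  300.  306.  312.  318.  324. ]
 [508.4 514.2 520.1 526.  529.8 536.2 542.6 548.9 555.3 561.6 568.2 574.5 557.2 560.9 566.1 570.4 544.9 547.1 549.7 552.7 555.9 558.9 559.8 547.1
  548.3 550.1 551.2 552.5 553.5 555.7]
 [  9.7  10.    9.6  10.   29.1  23.6  19.7  17.9  15.9  15.5  13.7  13.9 110.8 114.8 113.  114.6 210.5 213.4 214.7 215.1 214.8 215.3 220.6 255.9
[... 1790 characters left out ...]
234.7
  239.  241.4 243.7 243.9 246.1 246.9]]
345
[[150.  156.  162.  168.  174.  180.  186.  192.  198.  204.  210.  216.  222.  228.  234.  240.  246.  252.  258.  264.  270.  276.  282.  288.
  294.  300.  306.  312.  318.  324. ]
 [494.7 515.9 521.5 527.  532.6 516.7 518.9 521.7 524.6 527.5 530.2 532.  534.9 539.3 542.  545.2 546.7 549.6 552.5 555.2 558.4 561.1 564.4 567.9
  570.8 556.4 556.7 558.8 560.  561.2]
 [360.1  10.3   9.3  10.1  10.5 183.9 188.4 188.8 188.6 188.7 189.7 194.8 194.6 188.9 190.2 189.9 194.8 195.2 195.6 196.9 196.5 197.5 197.1 196.5
  197.2 233.5 238.  238.7 241.1 243.3]]
knob top [561.9 164.7 242.6] 251.91799832387142 ctr row/col 324.297015462064 314.99388709097445
```

View pics/lw.png

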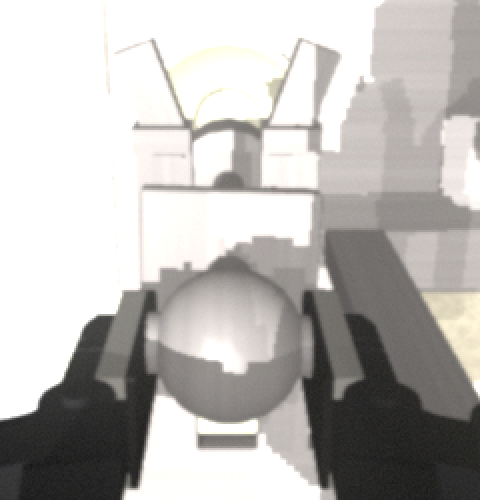

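The collar is fully behind the lip: its front edge is at x 546 and the lip ends at 537. It lies nearly flat, with its top at z 195–197 (196 expected) and the shaft centred in the slot. I'll release gently and retreat.

Run:
```python
from plant import ctrl,sensors,optics
import numpy as np,cv2,pickle
def st(n):
    L=[]
    for i in range(4): ctrl.hold(.04);s=sensors.read_state();L.append(np.r_[s["force"],s["wrist_torque"][1],s["grip_width"]])
    m=np.mean(L,0);print(n,round(s["t"],2),s["eef_pos"].round(1),m.round(2),flush=True);return m
for o in(31.6,31.8,32.0,32.3,33,36):
    ctrl.gripper_to(o,force=20);st(o)
ctrl.gripper_to(62,force=20);ctrl.hold(.3);p=sensors.read_state()["eef_pos"]
ctrl.move_l([p[0],p[1],330],vel=80);ctrl.move_l([p[0]-20,p[1]+40,390],vel=120);ctrl.hold(.5);st("up")
d={n:(*optics.grab_frame(n),optics.camera_params(n),sensors.read_state()) for n in("scene","side","wrist")}
pickle.dump(d,open("f6.pkl","wb"))
from h import *
np.set_printoptions(precision=1,suppress=True,linewidth=150)
im,z,c,s=d["wrist"];K,R,t=C=cam(c,s);v,u=np.mgrid[:480,:640]
W=(np.stack([(u-K[0,2])/K[0,0]*z,(v-K[1,2])/K[1,1]*z,z],-1)-t)@R;Z=W[...,2]
n,l,q,ce=cv2.connectedComponentsWithStats(((Z>212)&(Z<260)&(W[...,0]>500)&(W[...,0]<620)).astype(np.uint8))
for i in range(1,n):
    if q[i,4]>200: print("knob",q[i],plane(C,ce[i],233),"top",np.percentile(Z[l==i],98))
x0=(abs(W[...,1]-164)<22)&(Z>193)&(Z<201)&(W[...,0]>540)&(W[...,0]<600)
A=W[x0];f=np.linalg.lstsq(np.c_[A[:,:2]-A[:,:2].mean(0),np.ones(len(A))],A[:,2],rcond=None)[0];print("collar n",len(A),"slopes",f.round(3),A.min(0),A.max(0))
dm=(Z>26)&(Z<36)&(abs(W[...,0]-567)<70)&(abs(W[...,1]-164)<70);print("dish",W[dm].min(0),W[dm].max(0))
```

```text
31.6 37.33 [570.9 163.5 242.7] [ 4.97 -0.72  5.51 -0.68 31.69]
31.8 37.71 [570.9 163.5 242.6] [ 5.87 -0.78  4.63 -0.8  32.04]
32.0 38.09 [568.7 163.4 240.4] [ 5.08 -1.74  2.22 -0.72 32.09]
32.3 38.48 [567.  163.5 239.3] [-0.85 -2.04 -0.1   0.13 32.43]
33 38.86 [568.3 163.8 240.3] [-0.62 -0.78 -0.82  0.08 32.95]
36 39.24 [568.7 163.9 240.8] [-3.000e-02  2.000e-01 -6.000e-02 -1.000e-02  3.575e+01]
up 42.62 [548.6 203.7 390. ] [-9.0e-02 -6.0e-01  1.7e-01  2.0e-02  6.2e+01]
knob [ 243  239   42   37 1161] [568.5 164.6 233. ] top 247.86464013220623
knob [ 404  238   44   37 1211] [564.8 294.2 233. ] top 247.68412922621368
collar n 1340 slopes [  0.    0.  195.6] [546.  142.7 193.1] [590.9 185.9 200.9]
dish [526.1 127.1  26. ] [636.4 233.5  34.4]
```

```bash
python3 -c "
from plant import ctrl
ctrl.finish_job()"
```

```text
the job is handed in; nothing more can be done
```

The pestle now hangs by its collar in the free fork over the drip dish. I let go, backed the arm away and handed the job in at about 43 s of the 62 s limit.

**What I did:** I lifted the pestle by its knob with a 100 N grip, to about 80 mm clearance of the tail above the bench. I then eased the grip until it swung nearly plumb, held that for about a second, and firmed up to 60 N for the carry. It went into the slot above the lip, was lowered onto the prongs and released in small steps.

**Last checks (wrist camera and force):**
- **Height:** the knob's top is at z 247.9, matching the already hung pestle's 247.7.
- **Position:** the knob is at (568.5, 164.6), about 130 mm from the hung one, as it should be.
- **Collar:** it is flat (slope about 0, top at 195.6), with its front edge about 9 mm behind the lip.
- **Robot:** the tool force was about 0 N after backing away.
- **Hung pestle:** it had moved less than 1 mm.

**What didn't go as expected:**
- **Easing the grip:** setting a lower force alone did not ease the grip. I had to open the fingers in steps of 0.1–0.4 mm.
- **Tilt:** it settled at about 5° off plumb. It swung to about 20° along the slot during insertion, so I eased the grip again before lowering.
- **Seating:** the collar pushed back with about 6 N until I released it.
- **Not confirmed:** my final dish measurement also picked up other points, so it does not show that the dish stayed put. I did not measure the bottle, jar or box again, and noticed no contact with any of them.

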